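# Refit the hob's two knobs and hold one pressed

### The job

The two knobs of the table-top gas hob were taken off for cleaning: put each back on the spindle ringed in its own colour, turned so that the flat in its bore matches the spindle's flat and pushed fully home. Fit the blue one first and let go of it; then fit the orange one and keep pressing it down to the spindle's stop, as one does to light a gas ring: the program finishes with the gripper still holding the orange knob pressed in. Leave the espresso cup and the salt shaker alone.

Things in the scene. Friction and masses are not known exactly. Their poses are not given: they have to be found in the camera images.
- knob_orange: Loose black cooker knob with orange skirt and orange stripe on top, upright. Origin: centre of underside = bore mouth; x along the grip bar to the white pointer. Skirt 48 mm dia, z 0-8 mm; hub 31 mm dia to z 22; grip bar z 22-52, 44 long (x), 14 thick (y): fingertips no lower than z 24. Bore 18 deep, radius 9.3, with a flat 4.4 from the axis on the +x (pointer) side. About 80 g.
- knob_blue: The same knob with a blue skirt and stripe, same sizes and axes, loose on the worktop; it and the orange one may stand in either place.
- ring_orange: Fixed flat orange ring, 45 mm dia, on the hob round a spindle. Origin: on the spindle's axis, on the hob's panel (45 mm above the worktop); x points to the spindle's flat, marked by a white tick. Spindle: upright D-shaft, radius 8 mm, flat 3.2 from the axis, 26 mm high, top 4 mm tapered 2 mm. It does not turn. The knob slides on (1.2 mm clearance) when its x lies along this x, pointer over tick.
- ring_blue: The same ring and spindle marked blue, for the blue knob; same sizes and axes. The two spindles are 110 mm apart and may be swapped; each has its own angle.
- plunger_orange (a joint): How far the orange-ringed spindle is pressed down: 0 = out, 0.007 m = at its stop. Spring: 2 N at first, about 6 N at the stop; it comes up when let go. Knob fully home (spindle tip at the bottom of the bore): its underside is 8 mm above the panel unpressed, 1 mm above it at the stop.
- plunger_blue (a joint): The same for the blue-ringed spindle; its spring carries the knob's weight, so it stays out when the knob is let go.
- seat_orange (a point): Point on the axis of the orange-ringed spindle, 18 mm below its tip (8 mm above the hob's panel when unpressed), that moves down with the spindle: the knob's origin lies here when it is fully home. Axes as ring_orange.
- hob: Steel two-burner gas hob, 260 (x) x 440 (y) mm, panel 45 mm above the worktop, fixed. Origin: centre of underside; front faces -x. The spindles stand on the control strip 40 mm behind the front edge; a black pan support from 83 mm behind the front edge to the back rises to 94 mm above the worktop.
- espresso_cup: Green and white espresso cup, 64 x 88 x 49 mm, loose, origin at the centre of its underside. Leave it alone.
- salt_shaker: Salt shaker with a green label and a dark cap, 41 mm diameter, 104 mm high, loose, origin at the centre of its underside. Leave it alone.
- seat_blue (a point): The same point on the blue-ringed spindle.

How it is judged:
On the way, in this order (a step that is already met when the one before it is completed fails the run):
1. the blue knob is fully home on the blue-ringed spindle and let go (horizontal distance between knob_blue and ring_blue below 0.0035 m and angle between the x axis of knob_blue and the x axis of ring_blue, either way round below 0.3 rad and angle between knob_blue's own z axis and vertical below 0.15 rad and z of knob_blue in the frame of seat_blue below 0.003 m and contact force between the fingers and knob_blue below 0.3 N and value of joint plunger_blue below 0.002 m), for 0.2 s.
2. the orange knob is slid over the orange-ringed spindle, flat to flat (by at least 6 mm) (horizontal distance between knob_orange and ring_orange below 0.004 m and angle between the x axis of knob_orange and the x axis of ring_orange, either way round below 0.3 rad and z of knob_orange in the frame of seat_orange below 0.012 m), for 0.1 s.
At the end, for the whole second after the job is handed in: Both knobs home on the spindles of their colour (3 mm of bore end, 3.5 mm of axis, flats 0.3 rad, upright 0.15 rad); fingers hold the orange one (over 2 N), its spindle pressed over 4.5 of 7 mm, not resting on the hob (under 1 N); blue knob untouched (0.3 N), its spindle out (2 mm) (all of step 1 and horizontal distance between knob_orange and ring_orange below 0.0035 m and angle between the x axis of knob_orange and the x axis of ring_orange, either way round below 0.3 rad and angle between knob_orange's own z axis and vertical below 0.15 rad and z of knob_orange in the frame of seat_orange below 0.003 m and value of joint plunger_orange above 0.0045 m and contact force between the fingers and knob_orange above 2 N and contact force between knob_orange and hob below 1 N); the arm keeps its last pose, push and grip.
It fails at once if the espresso cup or the salt shaker is moved more than 20 mm (distance of any of espresso_cup, salt_shaker from where it was at the start of the episode above 0.02 m).
It also fails if it takes over 58 s, if anything falls off the work surface, if the arm or the gripper's body presses on something with over 40 N, if the wrist force passes 120 N, or if a joint passes its speed limit or range.

### The arm

A 6-joint arm with a two-finger parallel gripper is mounted at the origin on a cart in front of the work surface, level with it; the furniture and walls round the work are solid. World frame = base frame: x ahead of the robot, y to its left, z up, the work surface at z = 0. Lengths are in m, angles in rad, forces in N, time in s.
With the tool pointing down it reaches from about 0.375 to 0.925 m from the base axis. Payload 5.7 kg.
Tool frame: the origin (TCP) lies midway between the tips of the shut fingers; the grasp point (between the pads) lies 19 mm behind it; z points along the fingers, y is the line along which they close (so a half turn about z gives the same grasp; the last joint's range is limited). The gripper opens to 88 mm and grips with 3 to 60 N. Pads are 20 mm wide; open, the fingers measure 115 mm over their backs; the gripper's body (75 mm by 178 mm) begins 61 mm behind the grasp point.
Start: joints at [1.137, 0.359, 1.51, -0, 1.272, -0.115], TCP at [0.188, 0.57, 0.223] pointing down, gripper open.
Joint ranges: [-2.97, 2.97], [-1.01, 2.36], [0.21, 2.38], [-0.96, 4.11], [0.2, 2.71], [-2.98, 2.98]. Speed limits (rad/s): [2.39, 2.39, 3.14, 3.14, 3.14, 3.14].

### API

Orientations are given as a unit quaternion [x, y, z, w].
In Python, from bench import move_ptp, servo_line, goto_joints, move_gripper, sleep, inverse_kinematics, capture, PlanningError, close_job, spot_in, silhouettes, current_clock, current_joint_pos, current_qvel, current_joint_torque, current_position, current_orientation, current_force, current_torque, current_finger_gap, current_grip_force gives the robot as it stands. Calls block until the motion is done:
- move_ptp(position, orientation): joint-space move of the TCP to a pose.
- servo_line(position, orientation=None, rate=0.15, contact_N=None): straight line of the TCP; orientation=None keeps the orientation; rate is the mean speed in m/s. With contact_N (N) it stops when the force on the tool has changed by that much, and returns True; else False.
- goto_joints(angles): joint-space move.
- move_gripper(opening): finger opening in m; the grip force is fixed at half the most; returns when the fingers have stopped.
- sleep(seconds).
- inverse_kinematics(position, orientation): joint angles nearest the present ones, or None.
- capture(name): name is "side" or "top"; returns a dict with "image" (400x640x3 uint8, blue, green, red), "range_z" (400x640 float32, m along the optical axis (not along the pixel's ray), 0 where there is no reading), "intrinsics" (3x3 intrinsics, pixels), "R" (3x3) and "t" (3): a world point X has camera coordinates R X + t. Camera axes: x right, y down, z forward; pixel columns grow to the right and rows downward; lengths in m; the calibration is good to about 2 mm. A picture is of the moment at which its call begins.
A pose or a line that the arm cannot do raises PlanningError and nothing moves.
- close_job(): hands the job in; it is judged then, once.
Trained networks look in the newest picture that a camera, given by its name, has taken for a name from the list of things; names that differ only in an ending like _2 or _b are one class to them, and where a whole thing is asked for, a point or a joint stands for the part that bears it (a point fixed in the world has none). Each returns a list of dicts, best first, with "conf" (0 to 1); they miss things now and then, are a little off and sometimes report something else, mostly with a low value. They report only what shows in the picture. A call takes as long as a camera call.
- spot_in(camera, query): "xy" ([column, row] in pixels, amid what is visible of it).
- silhouettes(camera, query): "region" (400x640 bool, what is visible of it) and "xy" ([column, row] in pixels, amid what is visible of it).
Readings, each from a call of its own:
- current_clock(): time.
- current_joint_pos(): joint angles.
- current_qvel(): joint speeds.
- current_joint_torque(): joint torques, N m.
- current_position(): TCP position.
- current_orientation(): TCP orientation.
- current_force(): force on the tool from outside, world axes, zero at the start.
- current_torque(): the same for the moment, N m.
- current_finger_gap(): finger opening in m.
- current_grip_force(): force on a finger pad.
Only numpy, scipy, OpenCV 4.12 (cv2) and the standard library are available. Lean on these libraries where they do the work, as an engineer would, in place of code of your own. Each camera call takes 0.05 s, during which the arm holds its last target. There are 200 camera calls.

## Working session

There is one attempt and no reset: what is moved stays moved. The work goes in short steps, each a Python script; the robot and the scene stay as the last script left them, time stands still between calls to the robot, and variables do not carry over. Pictures are saved under pics/ and viewed, at most 10 in all, crops included, and the job is handed in when it is done.

```bash
mkdir -p pics; ls
python3 - <<'E'
from bench import *
import cv2,numpy as np
for c in("top","side"):
    d=capture(c);cv2.imwrite(f"pics/{c}0.png",d["image"]);np.savez(f"{c}0.npz",**d)
    print(c,d["intrinsics"].tolist(),(-d["R"].T@d["t"]).round(3),d["R"].round(2).tolist())
    for q in("knob_orange","knob_blue","ring_orange","ring_blue","espresso_cup","salt_shaker","hob"):
        print(q,[(np.round(r["xy"],1).tolist(),round(r["conf"],2)) for r in spot_in(c,q)[:3]])
print(current_clock(),current_orientation())
E
```

```text
bench.py
pics
top [[444.36907575137616, 0.0, 322.09314143060607], [0.0, 444.36907575137616, 193.0680902509267], [0.0, 0.0, 1.0]] [0.327 0.065 1.266] [[-0.07, -1.0, -0.0], [-0.98, 0.07, -0.21], [0.21, -0.01, -0.98]]
knob_orange [([369.5, 250.2], 0.63)]
knob_blue [([385.2, 192.3], 0.76), ([436.6, 215.1], 0.66)]
ring_orange [([246.9, 233.2], 0.55)]
ring_blue [([205.3, 205.5], 0.75), ([204.9, 234.7], 0.49)]
espresso_cup [([343.3, 142.8], 0.94)]
salt_shaker [([439.7, 217.5], 0.78)]
hob [([206.5, 204.8], 0.79)]
side [[479.16614370508535, 0.0, 320.24208147950355], [0.0, 479.16614370508535, 205.51691921389252], [0.0, 0.0, 1.0]] [1.077 0.157 0.988] [[-0.2, 0.98, 0.01], [0.85, 0.18, -0.49], [-0.49, -0.09, -0.87]]
knob_orange [([276.3, 162.3], 0.61)]
knob_blue [([235.3, 212.2], 0.65)]
ring_orange [([415.7, 201.3], 0.82), ([262.4, 270.6], 0.17)]
ring_blue [([462.2, 210.1], 0.72)]
espresso_cup [([263.5, 269.5], 0.7)]
salt_shaker [([189.9, 158.0], 0.65)]
hob [([459.4, 253.5], 0.58)]
0.8 [ 1.58713513e-01  9.87324677e-01 -4.92174102e-05 -1.64984772e-05]
```

View pics/top0.png

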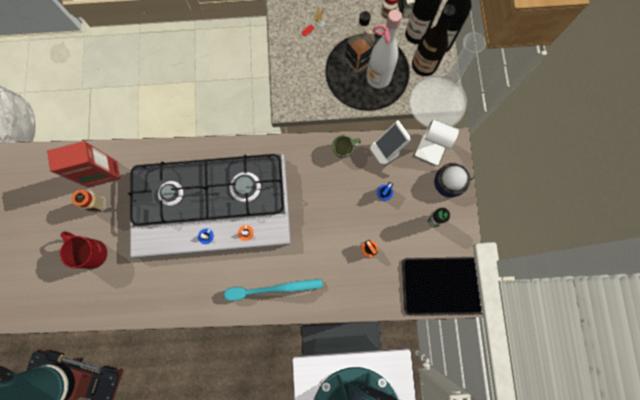

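View pics/side0.png

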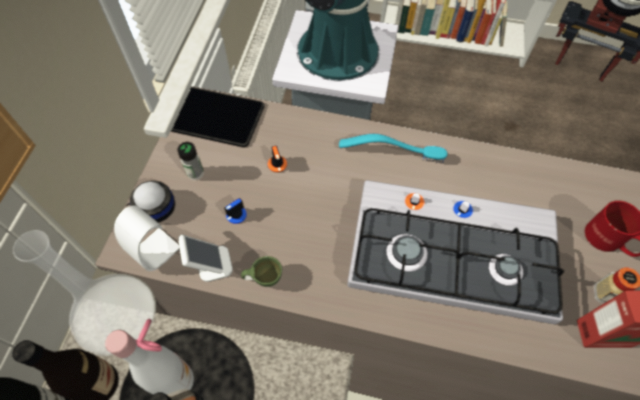

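Run:
```python
import cv2,numpy as np
a=cv2.imread("pics/top0.png")
x=cv2.resize(a[190:280,180:280],None,fx=4,fy=4,interpolation=cv2.INTER_CUBIC)
y=cv2.resize(a[165:285,345:410],None,fx=4,fy=4,interpolation=cv2.INTER_CUBIC)
h=480
im=np.zeros((h,400+260,3),np.uint8);im[:360,:400]=x;im[:480,400:]=y
cv2.imwrite("pics/crop0.png",im)
```

```text
(no output)
```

View pics/crop0.png

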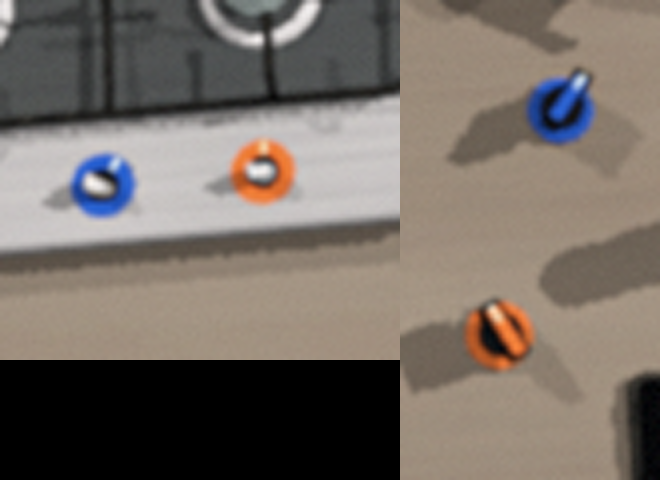

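Top view: blue knob at (386,191), orange knob at (369,249), blue ring (205,236), orange ring (246,233), cup (343,144), shaker (440,217). This matches the networks' best hits, except that the second blue-knob hit is the shaker. Next I'll rectify each one onto its known plane.

```bash
cat > h.py <<'E'
import cv2,numpy as np
from bench import *
S=0.0004;N=260   # m/px, patch size
def ray(d,uv,z):
    r=d["R"].T@np.linalg.inv(d["intrinsics"])@np.array([uv[0],uv[1],1.]);c=-d["R"].T@d["t"]
    return (c+r*(z-c[2])/r[2])
def rect(d,c,z):
    """orthophoto of plane z about c: column ~ +x, row ~ +y"""
    H=d["intrinsics"]@np.c_[d["R"][:,0],d["R"][:,1],d["R"][:,2]*z+d["t"]]
    A=np.array([[S,0,c[0]-S*N/2],[0,S,c[1]-S*N/2],[0,0,1]])
    return cv2.warpPerspective(d["image"],H@A,(N,N),flags=cv2.INTER_CUBIC|cv2.WARP_INVERSE_MAP)
def colmask(p,col):
    h=cv2.cvtColor(p,cv2.COLOR_BGR2HSV)
    lo,hi=((4,120,110),(22,255,255)) if col=="orange" else ((105,120,80),(130,255,255))
    return cv2.inRange(h,lo,hi)
def w(c,px): return np.array(c)+S*(np.array(px)-N/2)
def circ(d,c,z,col):
    p=rect(d,c,z);m=colmask(p,col)
    n,l,st,ce=cv2.connectedComponentsWithStats(m)
    k=1+np.argmax(st[1:,4]);pts=cv2.findContours((l==k).astype(np.uint8),0,1)[0][0]
    (e,ax,an)=cv2.fitEllipse(cv2.convexHull(pts))
    return p,w(c,e),np.array(ax)*S*1e3
E
cat > m.py <<'E'
from h import *
D={c:dict(np.load(f"{c}0.npz")) for c in("top","side")}
uv={"knob_orange":(369.5,249),"knob_blue":(385.5,191),"ring_orange":(246.4,233),"ring_blue":(205.3,236)}
rows=[]
for q,u in uv.items():
    k=q[:4]=="knob";z=.008 if k else .045;c0=ray(D["top"],u,z)[:2];r=[]
    for n,d in D.items():
        p,c,ax=circ(d,c0,z,q[5:]);p,c,ax=circ(d,c,z,q[5:])
        uvc=d["R"]@np.array([*c,z])+d["t"];uvc=d["intrinsics"]@uvc;uvc=(uvc[:2]/uvc[2]).astype(int)
        print(q,n,c.round(4),"dia",ax.round(1),"z(range)",ray(d,uvc,0).round(3)[2],((d["R"].T@(np.linalg.inv(d["intrinsics"])@np.array([*uvc,1])*d["range_z"][uvc[1],uvc[0]]-d["t"]))).round(3))
        p=rect(d,c,.052 if k else .045);cv2.circle(p,(N//2,N//2),2,(0,255,0),-1)
        r.append(cv2.resize(p[40:220,40:220],(190,190)))
    rows.append(np.vstack(r))
cv2.imwrite("pics/rect.png",np.hstack(rows))
for q,u in (("espresso_cup",(343,144)),("salt_shaker",(440,217))): print(q,ray(D["top"],u,.03))
E
python3 m.py
```

```text
knob_orange top [ 0.4267 -0.0707] dia [48.1 49.3] z(range) 0.0 [ 0.424 -0.066  0.048]
knob_orange side [ 0.4331 -0.0742] dia [49.3 50.7] z(range) 0.0 [ 0.452 -0.07   0.039]
knob_blue top [ 0.5852 -0.1299] dia [45.9 47.7] z(range) 0.0 [ 0.576 -0.121  0.056]
knob_blue side [ 0.5925 -0.1304] dia [41.1 44.5] z(range) 0.0 [ 0.597 -0.129  0.02 ]
ring_orange top [0.4901 0.2706] dia [43.  43.2] z(range) 0.0 [0.488 0.266 0.073]
ring_orange side [0.4935 0.2658] dia [42.5 43. ] z(range) 0.0 [0.496 0.265 0.05 ]
ring_blue top [0.4882 0.3807] dia [41.7 42.2] z(range) 0.0 [0.488 0.375 0.07 ]
ring_blue side [0.4967 0.3836] dia [22.1 38. ] z(range) 0.0 [0.495 0.384 0.044]
espresso_cup [ 0.73165743 -0.01939106  0.03      ]
salt_shaker [ 0.49883397 -0.27473863  0.03      ]
```

View pics/rect.png

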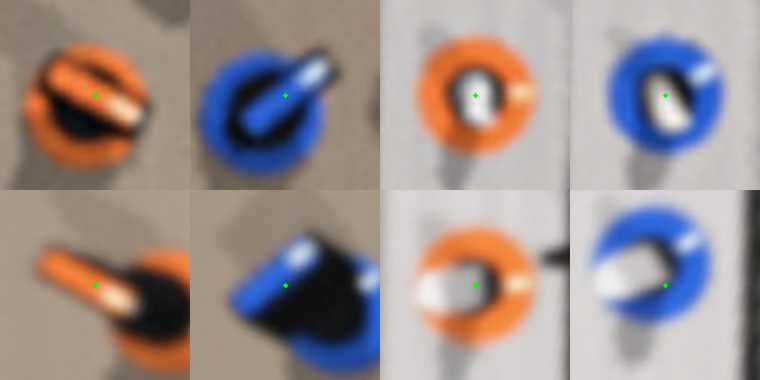

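Both knobs and both rings rectify cleanly at the expected sizes. The two cameras disagree by about 5 mm, so I'll centre each knob with the fingers (lengthwise, then across). That makes the knobs a calibration target for the ring positions.

```bash
cat >> h.py <<'E'
def q(a): return [np.cos(a/2),np.sin(a/2),0,0]   # tool down, tool x at angle a
def best(p,a):
    """of the two equivalent yaws the one needing least joint motion"""
    j0=np.array(current_joint_pos());o=[]
    for k in(-1,0,1):
        aa=a+k*np.pi;j=inverse_kinematics(list(p),q(aa))
        if j is not None:o.append((np.abs(np.array(j)-j0).max(),aa))
    return min(o)[1] if o else a
def hover(x,y,z,a):
    aa=best((x,y,z),a);move_ptp([x,y,z],q(aa));return aa
def log(s=""): print(s,"t",round(current_clock(),2),np.round(current_position(),4),"gap",round(current_finger_gap(),4),"F",np.round(current_force(),1))
def tick(d,c,z,r0=.0135,r1=.0215):
    p=rect(d,c,z).astype(float);yy,xx=np.mgrid[:N,:N];X=(xx-N/2)*S;Y=(yy-N/2)*S;r=np.hypot(X,Y)
    wgt=np.clip(np.minimum(p[...,0],p[...,2])-110,0,None)*((r>r0)&(r<r1))
    return wgt,X,Y
E
cat > m2.py <<'E'
from h import *
D={c:dict(np.load(f"{c}0.npz")) for c in("top","side")}
G={"ring_orange":(.49,.27),"ring_blue":(.49,.381)}
for n,d in D.items():
  for k,c in G.items():
    for i in range(3):
        p=rect(d,c,.045);m=colmask(p,k[5:]);pts=cv2.findNonZero(m)
        e,ax,_=cv2.fitEllipse(cv2.convexHull(pts));c=w(c,e)
    wg,X,Y=tick(d,c,.045);g=-.07 if "or" in k else -.57
    wg=wg*(np.abs(np.arctan2(Y,X)-g)<.5)
    print(n,k,c.round(4),(np.array(ax)*S*1e3).round(1),"tick",round(np.arctan2((wg*Y).sum(),(wg*X).sum()),3))
# heights near blue knob
d=D["side"];v,u=np.mgrid[:400,:640];P=np.linalg.inv(d["intrinsics"])@np.stack([u,v,np.ones_like(u)]).reshape(3,-1)*d["range_z"].reshape(-1)
W=d["R"].T@(P-d["t"][:,None]);
for c,rr in(((.589,-.13),.16),((.43,-.072),.14)):
    s=(np.hypot(W[0]-c[0],W[1]-c[1])<rr)&(d["range_z"].reshape(-1)>0)&(W[2]>.07);print(c,s.sum(),W[:,s].T[::25].round(3).tolist())
E
python3 m2.py
```

```text
top ring_orange [0.4901 0.2705] [43.  43.2] tick -0.075
top ring_blue [0.4882 0.3807] [41.7 42.2] tick -0.525
side ring_orange [0.4935 0.2659] [42.6 42.9] tick -0.051
side ring_blue [0.4917 0.3757] [41.8 42. ] tick -0.549
(0.589, -0.13) 635 [[0.486, -0.248, 0.105], [0.497, -0.252, 0.103], [0.501, -0.249, 0.102], [0.51, -0.257, 0.104], [0.504, -0.245, 0.095], [0.517, -0.26, 0.101], [0.508, -0.248, 0.088], [0.517, -0.263, 0.088], [0.503, -0.246, 0.07], [0.516, -0.263, 0.071], [0.713, -0.198, 0.105], [0.703, -0.183, 0.087], [0.721, -0.197, 0.108], [0.72, -0.188, 0.104], [0.718, -0.183, 0.098], [0.715, -0.176, 0.09], [0.709, -0.171, 0.074], [0.732, -0.188, 0.105], [0.73, -0.181, 0.1], [0.726, -0.172, 0.09], [0.719, -0.163, 0.074], [0.735, -0.172, 0.094], [0.723, -0.158, 0.07], [0.729, -0.155, 0.073], [0.742, -0.161, 0.084], [0.741, -0.153, 0.073]]
(0.43, -0.072) 0 []
```

```bash
cat > c.py <<'E'
from h import *
def centre(x,y,th):
    a=hover(x,y,.10,th+np.pi/2);servo_line([x,y,.027],rate=.2);move_gripper(.03);log("len")
    move_gripper(.07);servo_line([x,y,.085],rate=.2)
    b=hover(x,y,.085,th);move_gripper(.05);servo_line([x,y,.027],rate=.2);move_gripper(0.);log("across")
    move_gripper(.04);servo_line([x,y,.10],rate=.25);return b
hover(.589,-.130,.20,-.67+np.pi/2)
centre(.589,-.130,-.67)
hover(.430,-.072,.15,.53+np.pi/2);move_gripper(.088)
centre(.430,-.072,.53);log()
move_ptp([.25,.40,.25],q(best((.25,.40,.25),1.)));log()
for c in("top","side"):
    d=capture(c);cv2.imwrite(f"pics/{c}1.png",d["image"]);np.savez(f"{c}1.npz",**d)
E
python3 c.py
cat > m3.py <<'E'
from h import *
D={c:dict(np.load(f"{c}1.npz")) for c in("top","side")}
rows=[]
for k,c0 in {"knob_orange":(.430,-.072),"knob_blue":(.589,-.13)}.items():
  for n,d in D.items():
    c=c0
    for i in range(3):
        p=rect(d,c,.008);m=colmask(p,k[5:])
        e,ax,_=cv2.fitEllipse(cv2.convexHull(cv2.findNonZero(m)));c=w(c,e)
    p=rect(d,c0,.008);m=colmask(p,k[5:]);e=cv2.fitEllipse(cv2.convexHull(cv2.findNonZero(m)));cv2.ellipse(p,e,(0,255,0),1)
    cv2.circle(p,(N//2,N//2),2,(0,0,255),-1)
    t=rect(d,c0,.052);cv2.circle(t,(N//2,N//2),2,(0,0,255),-1)
    rows.append(np.vstack([p,t])[:, 30:230])
    print(n,k,c.round(4),(np.array(ax)*S*1e3).round(1))
cv2.imwrite("pics/rect1.png",np.hstack(rows))
E
python3 m3.py
```

```text
len t 5.39 [ 0.589  -0.13    0.0271] gap 0.0435 F [-0.7 -0.3  1.2]
across t 9.47 [ 0.5892 -0.1301  0.0274] gap 0.014 F [-1.2 -0.   3.8]
len t 13.72 [ 0.4299 -0.072   0.0271] gap 0.0438 F [-1.1 -0.3  3.7]
across t 17.79 [ 0.4303 -0.0721  0.0273] gap 0.0139 F [-1.5  0.2  6.5]
 t 18.84 [ 0.4306 -0.0722  0.1007] gap 0.0398 F [ 0.4 -0.   0.5]
 t 20.75 [0.2505 0.3994 0.2495] gap 0.04 F [ 0.4 -0.5  0.4]
top knob_orange [ 0.4287 -0.069 ] [48.4 49.4]
side knob_orange [ 0.4226 -0.0777] [51.2 82.3]
top knob_blue [ 0.5873 -0.1265] [46.  47.3]
side knob_blue [ 0.5853 -0.1303] [46.9 65.2]
```

View pics/rect1.png

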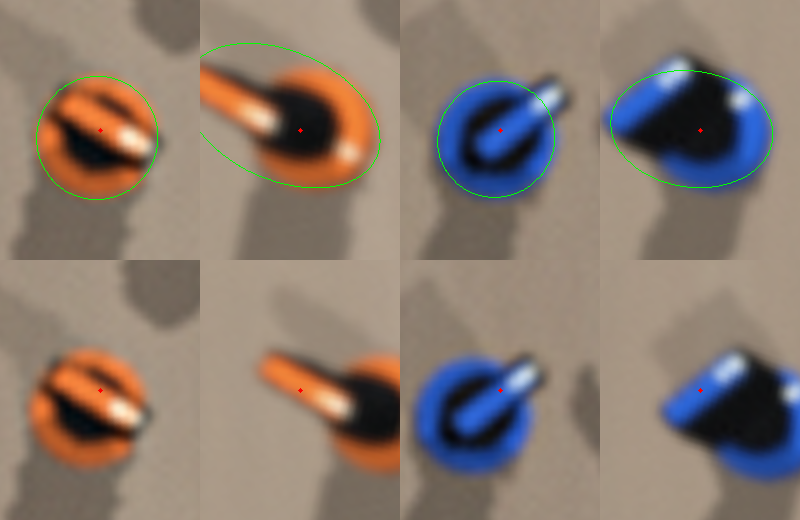

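Top camera bias from the centred knobs is about (-1.2,+2.8) mm and side is about (+2.4,-2.4) mm. With those removed, both cameras agree: orange spindle (0.4912,0.2679), blue (0.4894,0.3780), spacing 110 mm. Ticks are at -0.063 and -0.537 rad. Next I fit the blue knob.

```bash
cat >> h.py <<'E'
def fetch(k,thk,s,ths):
    j0=np.array(current_joint_pos());o=[]
    for b in(thk-np.pi,thk,thk+np.pi):
        e=b+ths-thk
        a1=inverse_kinematics([*k,.1],q(b));a2=inverse_kinematics([*s,.13],q(e))
        if a1 is not None and a2 is not None:o.append((np.abs(np.array(a1)-j0).max()+np.abs(np.array(a2)-a1).max(),b,e,np.round(a2,2)))
    _,b,e,j=min(o,key=lambda v:v[0]);print("yaw",b,e,j)
    move_ptp([*k,.10],q(b));servo_line([*k,.027],rate=.2);move_gripper(0.);log("grip")
    servo_line([*k,.18],rate=.25);move_ptp([*s,.18],q(e));servo_line([*s,.105],rate=.15);log("above")
    return e
def push(s,z):
    r=servo_line([*s,z],rate=.03,contact_N=12);log(f"push {r}");return r
E
python3 - <<'E'
from h import *
fetch((.589,-.130),-.67,(.4894,.3780),-.537)
push((.4894,.3780),.0745)
print(current_torque(),current_grip_force())
E
```

```text
yaw -0.67 -0.537 [ 0.55  0.48  1.57 -0.    1.1   2.65]
grip t 24.2 [ 0.5895 -0.1302  0.0278] gap 0.014 F [-1.4 -0.4  6.5]
above t 27.48 [0.4901 0.3779 0.1054] gap 0.0138 F [ 0.2  1.2 -0.2]
push False t 28.65 [0.4893 0.3779 0.0748] gap 0.0138 F [-1.2 -2.   4.4]
[-0.19929876  0.41582222 -0.00322899] 30.000875294208527
```

It went fully down with only spring force. Release, move clear, and check before taking the orange one.

Run:
```python
from h import *
servo_line([.4894,.3780,.0815],rate=.05);log("up")
move_gripper(.04);servo_line([.4894,.3780,.16],rate=.25);log()
move_ptp([.430,-.072,.12],q(best((.43,-.072,.12),.53)));log()
d=capture("side");cv2.imwrite("pics/s2.png",cv2.resize(d["image"][150:270,360:560],None,fx=4,fy=4,interpolation=cv2.INTER_CUBIC))
```

```text
up t 28.94 [0.4896 0.3782 0.0817] gap 0.0138 F [ 0.3  0.1 -0.8]
 t 30.02 [0.4898 0.3783 0.161 ] gap 0.0399 F [0.  0.3 0.1]
 t 31.71 [ 0.4301 -0.0717  0.1197] gap 0.0401 F [0.1 0.2 0.3]
```

View pics/s2.png

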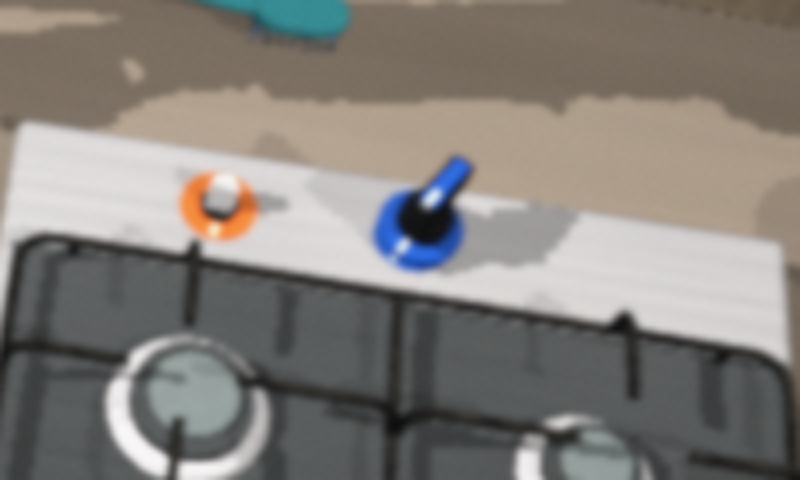

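Blue stands upright on its spindle at crop (420,230), low on the panel with its pointer at the tick angle. Now orange.

Run:
```python
from h import *
s=(.4912,.2679)
fetch((.430,-.072),.53,s,-.063)
push(s,.0738)
print(current_torque(),current_grip_force())
sleep(.5);log()
d=capture("side");cv2.imwrite("pics/s3.png",cv2.resize(d["image"][100:270,340:560],None,fx=3.5,fy=3.5,interpolation=cv2.INTER_CUBIC))
```

```text
yaw 0.53 -0.063 [ 0.38  0.4   1.7  -0.    1.04  2.01]
grip t 33.05 [ 0.4305 -0.0722  0.0277] gap 0.0142 F [-0.6 -0.   7. ]
above t 35.76 [0.4918 0.2675 0.1055] gap 0.0136 F [ 0.  -1.  -1.4]
push False t 36.95 [0.491  0.2678 0.074 ] gap 0.0141 F [-2.3 -1.3  5.1]
[-0.12941717  0.58636066  0.04224651] 30.000705420970917
 t 37.45 [0.4919 0.2682 0.074 ] gap 0.0137 F [1.4 0.9 4. ]
```

View pics/s3.png

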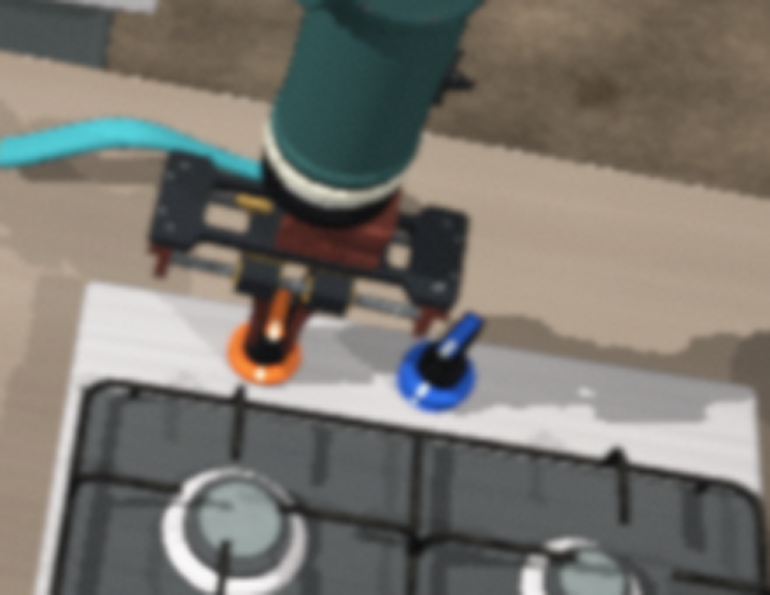

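Orange is seated and pressed about 6 mm (roughly 5 N of spring plus the weight). One last small push for margin, then hand in.

Run:
```python
from h import *
servo_line([.4912,.2679,.0731],rate=.02,contact_N=10);sleep(.5);log();print(current_grip_force())
print(close_job())
```

```text
t 38.25 [0.492  0.2682 0.0736] gap 0.0139 F [0.1 0.2 8.4]
30.001373291015625
the job is handed in; nothing more can be done
None
```

I fitted the blue knob and let go of it, then fitted the orange knob and handed in with the gripper still pressing it to its stop (8.4 N down, 30 N grip) at 38 s; `close_job` did not report a verdict.

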